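Seal check of a lever espresso maker: keep the gauge in the green

ROBOT

A 6-joint arm with a two-finger parallel gripper is mounted at the origin on the work surface. World frame = base frame: x ahead of the robot, y to its left, z up, the work surface at z = 0. Lengths are in m, angles in rad, forces in N, time in s.
With the tool pointing down it reaches from about 0.375 to 0.925 m from the base axis. Payload 5.7 kg.
Tool frame: the origin (TCP) lies on the centre line of the jaws, within the pads' length; the fingertips stand env.nose_length ahead of it and the grasp point (between the pads) lies 3 mm ahead of it (env.nose_length is the distance from the TCP to the fingertips, in m); z points along the fingers, y is the line along which they close (so a half turn about z gives the same grasp; the last joint's range is limited). The gripper opens to 88 mm and grips with 3 to 60 N. Pads are 20 mm wide; open, the fingers measure 115 mm over their backs; the gripper's body (75 mm by 178 mm) begins 61 mm behind the grasp point.
Start: joints at [-1.424, 0.359, 1.51, -0, 1.272, -0.115], TCP at [0.155, -0.58, 0.245] pointing down, gripper open.
Joint ranges: [-2.97, 2.97], [-1.01, 2.36], [0.21, 2.38], [-0.96, 4.11], [0.2, 2.71], [-2.98, 2.98]. Speed limits (rad/s): [2.39, 2.39, 3.14, 3.14, 3.14, 3.14].

INTERFACE

Orientations are given as a rotation vector (axis times angle).
In Python, from rig import telemetry, read_camera, camera_params, job, nets, env gives the robot as it stands. The module is installed in compiled form; this text tells all that it offers.
- The arm moves only by the tool step_arm, never from a script. Its argument "targets" is a list of rows, each a list of 3 entries, a list of its own where there are three numbers: the closure, from -1 (fully open) to 1 (shut), then the shift along the tool's x, y, z in units of 20 cm (1.0 is 20 cm), then the turn about the tool's z in units of 180 degrees (1.0 is 180 degrees). A call has 1 to 10 rows; each row is the pose to reach, as a shift and turn from the pose commanded when the call began, along the tool's axes at that moment, turning the shorter way round; what a row does not reach only later rows make up. A row lasts 1/8 s, in which the tool goes at most 62.5 mm and 10.7 degrees, less where a joint would pass 70% of its speed; a pose out of reach is approached as far as the arm can. A call with a number of a shift or a turn outside -1 to 1 is refused whole. A call with a gripper value outside its range is refused whole. The fingers move at their own pace and stop on an object; "grip_force" is the grip in N (left out, the last holds). Time passes only in rows, so rows that repeat a pose let the fingers close. It gives the time, the measured TCP pose, the force, the opening and the grip force at its end, in the units of the state.
- telemetry.state(): the state, without advancing time (a new reading comes with each control period).
- read_camera(name): name is "side" or "top" or "wrist"; returns the picture (400x640x3 uint8, blue, green, red); there is no depth.
- camera_params(name): a dict with "fx", "fy", "cx", "cy" (pixels), "rvec" (rotation vector, rad) and "tvec" (3), from world to camera coordinates, as OpenCV has them. Camera axes: x right, y down, z forward; pixel columns grow to the right and rows downward; lengths in m; the calibration is good to about 2 mm. A picture is of the moment at which its call begins: read the wrist's pose just before it. camera_params takes no time and is no camera call; for the wrist camera it gives the pose at the moment of the call.
- job.finish_job(): hands the job in; it is judged then, once.
Trained networks look in the newest picture that a camera, given by its name, has taken for a name from the list of things; names that differ only in an ending like _2 or _b are one class to them, and where a whole thing is asked for, a point or a joint stands for the part that bears it (a point fixed in the world has none). Each returns a list of dicts, best first, with "conf" (0 to 1); they miss things now and then, are a little off and sometimes report something else, mostly with a low value. They report only what shows in the picture. A call takes as long as a camera call.
- nets.boxes_of(camera, target): "rect" ([left, top, right, bottom] in pixels, round what is visible of it).
- nets.outline_of(camera, target): "pixels" (400x640 bool, what is visible of it) and "rect" ([left, top, right, bottom] in pixels, round what is visible of it).
The state is a dict: "t": time; "qpos": joint angles; "joint_vel": joint speeds; "effort": joint torques, N m; "tcp_pos": TCP position; "tool_rot": TCP orientation; "ft_force": force on the tool from outside, world axes, zero at the start; "moment": the same for the moment, N m; "grip_width": opening from 0.0 (shut) to 1.0 (fully open); "finger_force": force on a finger pad.
Only numpy, scipy, OpenCV 4.12 (cv2) and the standard library are available. Lean on these libraries where they do the work, as an engineer would, in place of code of your own. Each camera call takes 0.05 s, during which the arm holds its last target. There are 200 camera calls.

TASK

The lever espresso maker has a blank disc in its portafilter for the morning seal check: press its lever down until the gauge needle stands in the green sector, and keep the needle in the green for at least eight seconds in one go. Air leaks past the piston, so the needle sinks as soon as the lever stops, and it must never run into the red. Then ease the lever off so that it does not kick up, and let go of it with the needle back at zero; leave the other things on the counter where they stand.

Things in the scene. Friction and masses are not known exactly. Their poses are not given: they have to be found in the camera images.
- machine: Lever espresso maker, fixed; place and yaw vary. Dark cast base 250 x 200 mm, 28 mm high, steel drip tray, column at the back to 193 mm height, steel cylinder in front of it, portafilter with a wooden handle out to y +167 mm at 80 mm height. Origin: centre of the base's underside, z up; the lever points along the machine's -x, roughly to the robot.
- lever (a joint): Lever angle, rad: 0 is fully up (0.45 rad above level), growing as it is pressed down; level at 0.45, bottom stop at 1.0. Starts fully up. Lever of 500 g, its weight carried by a spring, friction about 0.8 N at the grip bar: without pressure it stays where it is left.
- lever_grip (a point): Middle of the wooden grip bar at the lever's end: round, 28 mm thick, 116 mm long, along the machine's y, between the prongs of a fork (16 mm rods, 124 mm apart; open for 95 mm behind the bar). 0.34 m high with the lever up, 0.09 m at the bottom stop. Can be pressed from above or gripped across.
- lever_pivot (a point): Pivot of the lever, in the machine's frame at x +90, y 0, z 225 mm. The lever swings in the machine's x-z plane: at lever angle q the middle of the grip bar is 260 cos(0.45 - q) mm from here towards the machine's -x and 260 sin(0.45 - q) mm higher.
- air_cylinder (a point): Top of the steel cylinder (64 mm thick). Nominal behaviour of the trapped air, counted in needle radians: pressure rises 18.6 per rad of lever travel down (falls likewise as the lever goes up) and leaks off with a time constant of 4.2 s (2.3 to 7.6 s by machine): holding 2.6 takes about 0.033 rad/s of lever (0.018 to 0.060). Keeping 2.6 takes about 7.5 N of push on the grip bar (4 to 14 N).
- needle (a joint): Gauge reading, rad clockwise from the zero pin, 0 to 4.5; marks every 0.4. Green sector 2.35 to 2.85, red from 3.5 up. The needle follows the pressure as a swinging pointer: natural frequency 3.5 rad/s, damping ratio 0.35, so after a jerk it overshoots by about a third. At rest at 0 at the start.
- gauge_center (a point): Centre of the gauge dial above the column, in the machine's frame at x +120, y 0, z 290 mm: 150 mm across, brass rim, level white face, black needle 62 mm long, green and red sectors near the rim. Seen from above, the needle at zero points 145 degrees counter-clockwise from the machine's +x and turns clockwise as the reading grows.
- pitcher: Steel milk pitcher, 84 mm wide, 110 mm high, with a handle; stands on the right of the counter. Origin under its centre. Leave alone.
- cup: White espresso cup with handle, 66 mm wide, 60 mm high, on the right. Origin under its centre. Leave alone.
- tamper: Dark steel tamper standing on its 58 mm foot, 92 mm high, on the left. Origin under its centre. Leave alone.
- sugar_jar: Clear sugar jar with a steel cap, 80 mm wide, 120 mm high, on the left. Origin under its centre. Leave alone.
- price_card: Blank black price card, 80 x 76 mm, in a wooden block, on the left at the back. Origin under its centre. Leave alone.
- saucer: White plate, 170 mm across, with a croissant 45 mm high, on the right at the back. Origin under its centre. Leave alone.

How it is judged:
On the way:
1. the needle is kept inside the green sector for 8 s in one go (value of joint needle between 2.35 and 2.85 rad), for 8 s.
At the end, for the whole second after the job is handed in: The needle is back at zero (below 0.4 rad, the first mark), the lever stands still (within 0.05 rad/s) and is let go, and the other things are within 30 mm of where they stood (value of joint needle below 0.4 rad and velocity of joint lever between -0.05 and 0.05 rad/s and distance of each of pitcher, cup, tamper, sugar_jar, price_card, saucer from where it was at the start of the episode below 0.03 m); the robot touches nothing.
It fails at once if the needle ran into the red sector (3.5 rad and more) (value of joint needle above 3.5 rad).
It fails at once if the lever kicked up under pressure (faster than 0.35 rad/s) (velocity of joint lever below -0.35 rad/s).
It fails at once if a thing on the counter was shifted by more than 30 mm (distance of any of pitcher, cup, tamper, sugar_jar, price_card, saucer from where it was at the start of the episode above 0.03 m).
It also fails if it takes over 67 s, if anything falls off the work surface, if the arm or the gripper's body presses on something with over 40 N, if the wrist force passes 120 N, or if a joint passes its speed limit or range.

## Working session

There is one attempt and no reset: what is moved stays moved. The work goes in short steps, Python scripts to look and compute and a tool call to move; the robot and the scene stay as the last step left them, time stands still between calls to the robot, and variables do not carry over. Pictures are saved under pics/ and viewed, at most 10 in all, crops included, and the job is handed in when it is done.

Besides the shell and the picture viewer there is one more tool, called after "Call:" as name(argument=value, ...) on one line, values as JSON. step_arm: Moves the arm, as the interface text tells. Shifts and turns lie within -1 to 1; 1 stands for 20 cm of shift or 180 degrees of turn. Its arguments: {"type":"object","properties":{"targets":{"type":"array","items":{"type":"array"}},"grip_force":{"type":"number"}},"required":["targets"]}

```bash
mkdir -p pics
python3 - <<'E'
from rig import telemetry, read_camera, camera_params, nets, env
import cv2,numpy as np
s=telemetry.state();print(s)
print(env.nose_length)
for c in("top","side"):
    im=read_camera(c);cv2.imwrite(f"pics/{c}0.png",im);print(c,camera_params(c))
    for t in("lever_grip","gauge_center","needle","air_cylinder","machine"):
        print(t,[(round(d["conf"],2),np.round(d["rect"],1).tolist()) for d in nets.boxes_of(c,t)[:2]])
E
```

```text
{'t': 0.0, 'qpos': array([-1.42406849e+00,  3.59474123e-01,  1.51139279e+00, -6.44863580e-05,
        1.27246306e+00, -1.15111188e-01]), 'joint_vel': array([ 0.00243467, -0.00117249,  0.00106437,  0.00123084, -0.00054422,
       -0.00110446]), 'effort': array([ 2.76024803e-03, -5.15369081e+01, -2.70724028e+01,  6.77938107e-02,
        3.48554039e-02, -1.37698380e-04]), 'tcp_pos': array([ 0.15518777, -0.57894174,  0.24384301]), 'tool_rot': array([-3.11298260e+00, -4.09924793e-01,  1.39843808e-04]), 'ft_force': array([ 0.34312124,  0.00229473, -0.02068817]), 'moment': array([-0.00537098,  0.01655784,  0.04644144]), 'finger_force': 0.0, 'grip_width': 0.9999478891600092}
0.022
top {'fx': 379.46280545097744, 'fy': 379.46280545097744, 'cx': 322.36444104871384, 'cy': 197.37618021946898, 'rvec': array([ 2.11186732, -2.17726145,  0.1487142 ]), 'tvec': array([0.03979903, 0.59951077, 1.42137021])}
lever_grip [(0.95, [351.8, 149.5, 398.7, 211.4])]
gauge_center [(0.82, [314.5, 104.4, 403.5, 212.3])]
needle []
air_cylinder [(0.65, [318.8, 102.1, 402.0, 210.6]), (0.28, [402.6, 153.3, 445.6, 190.4])]
machine [(0.73, [318.1, 101.8, 404.1, 213.7])]
side {'fx': 407.04551329450896, 'fy': 407.04551329450896, 'cx': 319.9271590129641, 'cy': 193.9792035267009, 'rvec': array([ 0.71444038, -2.57904683,  1.17597403]), 'tvec': array([0.51299968, 0.35274587, 1.37924805])}
lever_grip [(0.93, [297.4, 130.0, 365.5, 157.9]), (0.64, [227.0, 277.4, 248.6, 310.8])]
gauge_center [(0.93, [266.9, 127.7, 368.9, 225.2]), (0.18, [251.3, 299.1, 279.7, 336.1])]
needle []
air_cylinder [(0.77, [268.2, 128.9, 362.6, 224.3])]
machine [(0.91, [269.2, 131.3, 363.9, 225.4])]
```

View pics/top0.png

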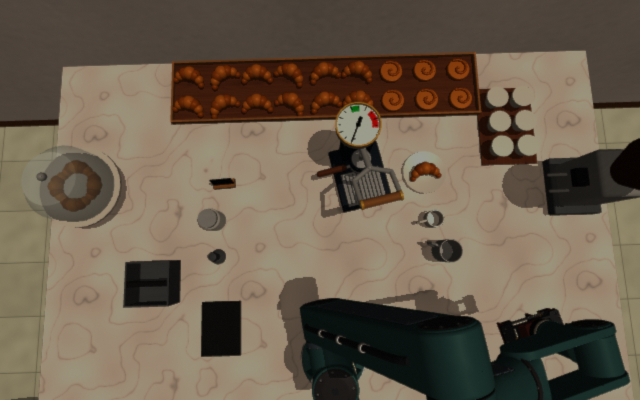

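View pics/side0.png

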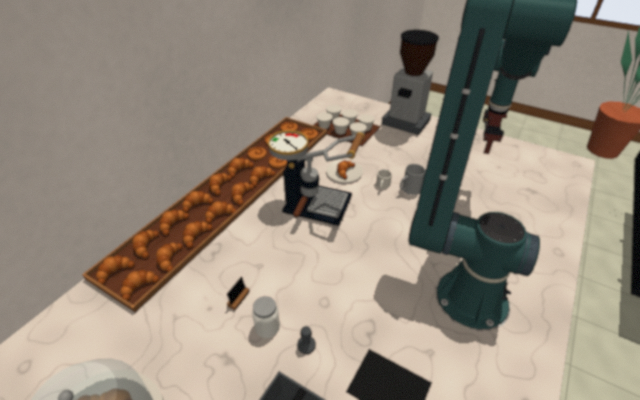

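Top view: the gauge centre is near (358,124) and the grip bar runs from about (360,207) to (402,195). In the side view, the grip bar is near (357,143) and the gauge near (289,143). Next I fit the machine's pose.

```bash
cat > h.py <<'E'
import cv2,numpy as np
from scipy.optimize import least_squares
from rig import telemetry, read_camera, camera_params, nets
def proj(c,P):
    p=camera_params(c);K=np.array([[p["fx"],0,p["cx"]],[0,p["fy"],p["cy"]],[0,0,1]])
    return cv2.projectPoints(np.atleast_2d(np.float64(P)),p["rvec"],p["tvec"],K,None)[0][:,0]
def ray(c,uv,z):
    p=camera_params(c);R=cv2.Rodrigues(p["rvec"])[0];o=-R.T@p["tvec"]
    d=R.T@np.array([(uv[0]-p["cx"])/p["fx"],(uv[1]-p["cy"])/p["fy"],1]);return o+d*(z-o[2])/d[2]
def w(m,P):
    c,s=np.cos(m[2]),np.sin(m[2]);P=np.atleast_2d(P)
    return np.c_[m[0]+c*P[:,0]-s*P[:,1],m[1]+s*P[:,0]+c*P[:,1],P[:,2]]
def bar(q,y=0): return [.09-.26*np.cos(.45-q),y,.225+.26*np.sin(.45-q)]
E
python3 - <<'E'
from h import *
im=cv2.imread("pics/top0.png");hsv=cv2.cvtColor(im,cv2.COLOR_BGR2HSV)
s=im[90:220,305:415];cv2.imwrite("pics/c1.png",cv2.resize(s,None,fx=5,fy=4.6,interpolation=cv2.INTER_CUBIC))
# wood bar: saturated orange within bar box
m=cv2.inRange(hsv,(5,110,60),(22,255,255));r=np.zeros_like(m);r[188:214,352:408]=m[188:214,352:408]
ys,xs=np.nonzero(r);print("bar",len(xs),xs.mean(),ys.mean(),cv2.minAreaRect(np.c_[xs,ys].astype(np.float32)))
wmask=cv2.inRange(hsv,(0,0,150),(180,60,255));r2=np.zeros_like(m);r2[98:150,330:388]=wmask[98:150,330:388]
brass=cv2.inRange(hsv,(12,100,80),(30,255,255))
ys2,xs2=np.nonzero(r2);print("face",cv2.minEnclosingCircle(np.c_[xs2,ys2].astype(np.float32)),len(xs2))
(bx,by),_,_=cv2.minAreaRect(np.c_[xs,ys].astype(np.float32))
b=ray("top",(bx,by),.345);g=ray("top",(358,124),.29);print(b,g)
yaw=np.arctan2(*(g-b)[1::-1]);print(np.linalg.norm((g-b)[:2]),.264,yaw)
E
```

```text
bar 389 381.4035989717224 199.5167095115681 ((381.57745361328125, 199.35194396972656), (9.46310043334961, 44.16114044189453), 75.61860656738281)
face ((361.9605407714844, 129.9605255126953), 26.963085174560547) 914
[ 0.54518952 -0.15964686  0.345     ] [ 0.80509961 -0.10372783  0.29      ]
0.26585747003623555 0.264 0.2119172132208523
```

View pics/c1.png

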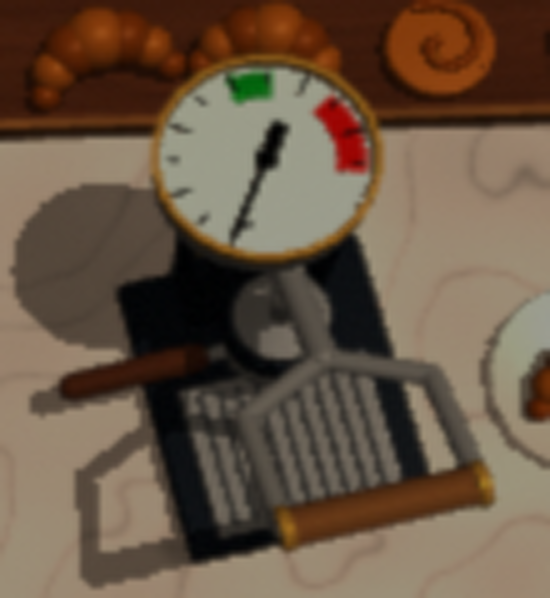

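Call:
step_arm(targets=[[1,[0,0,-0.3],0],[1,[0.2,-0.1,-0.6],0.0165],[1,[0.4,-0.25,-0.8],0.0165],[1,[0.7,-0.4,-0.85],0.0165],[1,[0.9,-0.55,-0.85],0.0165],[1,[0.9,-0.55,-0.85],0.0165]], grip_force=20)

```text
t: 1.35
tcp_pos: [0.3028, -0.4239, 0.4157]
tool_rot: [3.123, 0.336, 0.002]
ft_force: [-0.3, -0.3, 0.6]
grip_width: 0.353
finger_force: 0.0
```

Call:
step_arm(targets=[[1,[0.25,-0.15,0],0],[1,[0.5,-0.3,0],0],[1,[0.75,-0.45,0],0],[1,[0.9,-0.6,0],0],[1,[0.9,-0.6,0],0],[1,[0.9,-0.6,0],0]])

```text
t: 2.1
tcp_pos: [0.4512, -0.2729, 0.4144]
tool_rot: [3.124, 0.329, -0.001]
ft_force: [0.3, 0.2, -0.4]
grip_width: 0.005
finger_force: 0.0
```

Run:
```python
from h import *
s=telemetry.state();R=cv2.Rodrigues(s["tool_rot"])[0];print(s["t"],s["tcp_pos"],s["ft_force"],np.arctan2(R[1,0],R[0,0]),R.round(3))
b=ray("top",(381.6,199.4),.342);print(b)
tgt=np.array([b[0],b[1],.338+.014+.022+.012])
print("shift units",R.T@(tgt-s["tcp_pos"])/.2)
```

```text
2.1 [ 0.45122025 -0.27285226  0.4144161 ] [ 0.26620971  0.23316276 -0.39335715] 0.20965249023588622 [[ 0.978  0.208 -0.001]
 [ 0.208 -0.978 -0.001]
 [-0.001  0.    -1.   ]]
[ 0.54544169 -0.16017127  0.342     ]
shift units [ 0.57818006 -0.45307089  0.14138108]
```

Call:
step_arm(targets=[[1,[0.2,-0.16,0],0],[1,[0.4,-0.31,0],0],[1,[0.578,-0.453,0.03],0],[1,[0.578,-0.453,0.1],0],[1,[0.578,-0.453,0.141],0],[1,[0.578,-0.453,0.141],0]])

```text
t: 2.85
tcp_pos: [0.5446, -0.1606, 0.3855]
tool_rot: [-3.124, -0.326, 0.003]
ft_force: [-0.5, 0.4, 0.8]
grip_width: 0.005
finger_force: 0.0
```

```bash
cat >> h.py <<'E'
def pivot():
    b=ray("top",(381.6,199.4),.342);m=.21
    return np.array([b[0]+.26*np.cos(.45)*np.cos(m),b[1]+.26*np.cos(.45)*np.sin(m),.225])
def lever(tcp): # lever angle from tip height resting on bar
    return .45-np.arcsin((tcp[2]-.022-.014-.225)/.26)
def needle(name=None,im=None):
    """reading from the top camera; dark pixels in annulus about gauge centre, unprojected to dial plane"""
    if im is None: im=read_camera("top")
    if name: cv2.imwrite(name,im)
    c=pivot()+[.03*np.cos(.21),.03*np.sin(.21),.065];c[2]=.29
    n=720;best=[]
    g=cv2.cvtColor(im,cv2.COLOR_BGR2GRAY).astype(np.float32)
    rr=np.linspace(.026,.056,25);val=np.arange(-.3,4.6,.01)
    a=.21+np.radians(145)-val
    P=np.stack([c[0]+np.cos(a)[:,None]*rr,c[1]+np.sin(a)[:,None]*rr,np.full((len(a),len(rr)),.29)],-1).reshape(-1,3)
    uv=proj("top",P).astype(np.float32).reshape(len(a),len(rr),2)
    v=cv2.remap(g,uv[...,0],uv[...,1],cv2.INTER_LINEAR).mean(1)
    k=cv2.GaussianBlur(v[:,None],(1,21),4)[:,0]; i=k.argmin()
    w_=np.clip(k[max(0,i-15):i+16]*-1+np.percentile(k,40)*.85,0,None); x=val[max(0,i-15):i+16]
    return float((w_*x).sum()/max(w_.sum(),1e-9)),float(k.min()/np.median(k)),proj("top",c)[0]
E
python3 - <<'E'
from h import *
print(needle(im=cv2.imread("pics/top0.png")))
print(needle("pics/t1.png"));s=telemetry.state();print(s["t"],s["tcp_pos"],s["ft_force"],lever(s["tcp_pos"]))
b=ray("top",(381.6,199.4),.342);R=cv2.Rodrigues(s["tool_rot"])[0];print(R.T@(b-s["tcp_pos"]))
cv2.imwrite("pics/c2.png",cv2.resize(cv2.imread("pics/t1.png")[90:290,280:480],None,fx=3,fy=3))
E
```

```text
(0.046924117204076264, 0.47017860412597656, array([358.43868838, 124.37958849]))
(0.04992809362588375, 0.4885774552822113, array([358.43868838, 124.37958849]))
2.9 [ 0.5449808  -0.16052644  0.38622495] [0.27084744 0.0687002  0.56265826] -0.052518728787821434
[ 0.00056262 -0.00024374  0.04422452]
```

View pics/c2.png

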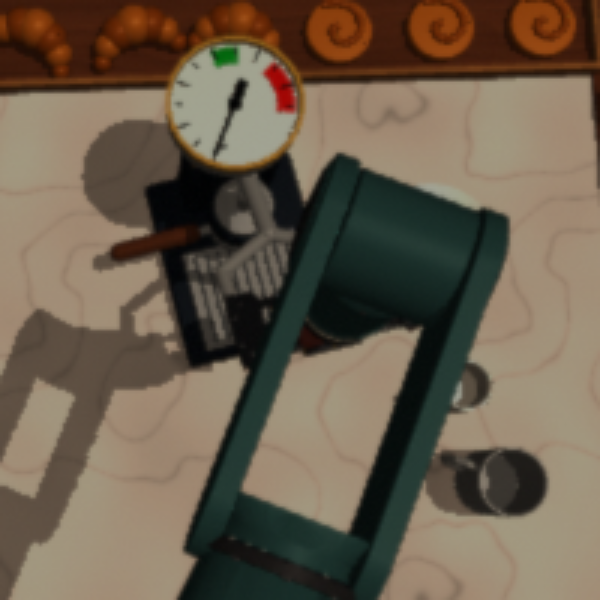

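The gauge at crop (236,98) is in clear view and the needle is at zero. The fork is under the arm and the tip is 12 mm above the bar, so I start pressing slowly.

Call:
step_arm(targets=[[1,[0,0,0.03],0],[1,[0,0,0.05],0],[1,[-0.005,0,0.065],0],[1,[-0.01,0,0.08],0],[1,[-0.015,0,0.095],0],[1,[-0.02,0,0.11],0],[1,[-0.03,0,0.125],0],[1,[-0.035,0,0.14],0],[1,[-0.04,0,0.155],0],[1,[-0.05,0,0.17],0]])

```text
t: 4.15
tcp_pos: [0.5358, -0.1615, 0.3533]
tool_rot: [3.124, 0.329, 0.0]
ft_force: [-3.2, 0.1, 8.5]
grip_width: 0.004
finger_force: 4.1
```

```bash
sed -i 's/g=cv2.cvtColor(im,cv2.COLOR_BGR2GRAY).astype/g=im.max(2).astype/; s/linspace(.026,.056,25)/linspace(.027,.052,25)/' h.py
cat > look.py <<'E'
from h import *
n,k,_=needle();s=telemetry.state();R=cv2.Rodrigues(s["tool_rot"])[0];b=s["tcp_pos"]-pivot()
print("t %.2f needle %.3f (%.2f) q %.3f F %s machine-x err mm %.1f"%(s["t"],n-.05,k,lever(s["tcp_pos"]),s["ft_force"].round(1),
 1e3*(b[0]*np.cos(.21)+b[1]*np.sin(.21)+.26*np.cos(.45-lever(s["tcp_pos"])))))
E
python3 look.py
```

```text
t 4.20 needle 0.578 (0.45) q 0.089 F [-4.3 -0.8  7.2] machine-x err mm -0.8
```

Call:
step_arm(targets=[[1,[-0.003,0,0.01],0],[1,[-0.006,0,0.02],0],[1,[-0.009,0,0.028],0],[1,[-0.012,0,0.036],0],[1,[-0.015,0,0.044],0]])

```text
t: 4.82
tcp_pos: [0.5325, -0.1622, 0.3448]
tool_rot: [3.123, 0.329, -0.001]
ft_force: [-6.0, -1.4, 10.0]
grip_width: 0.007
finger_force: 5.1
```

```bash
python3 look.py
```

```text
t 4.88 needle 1.180 (0.42) q 0.123 F [-5.8 -1.3  9.2] machine-x err mm -1.1
```

```bash
cat > est.py <<'E'
# fit leak time constant and q offset to the needle readings, then predict
import numpy as np,sys,json
from scipy.integrate import solve_ivp
from scipy.optimize import least_squares
def sim(p,T,Q,te):
    tau,q0=p
    qt=np.arange(T[0],max(te[-1],T[-1])+.01,.01);q=np.maximum(np.interp(qt,T,Q)-q0,0);P=0;n=v=0;N=[];PP=[]
    for i in range(len(qt)):
        dq=0 if i==0 else q[i]-q[i-1]
        P=max(P+18.6*dq-P/tau*.01,0); v+=.01*(12.25*(P-n)-2.45*v); n+=.01*v; N.append(n);PP.append(P)
    return np.interp(te,qt,N),np.interp(te,qt,PP)
d=json.load(open("log.json"));T=[x[0] for x in d];Q=[x[1] for x in d];M=[(x[0],x[2]) for x in d if x[2] is not None]
mt=[m[0] for m in M];mn=np.array([m[1] for m in M])
f=least_squares(lambda p:np.r_[(sim(p,T,Q,mt)[0]-mn)/.05,(np.log(p[0]/4.2))/.35,p[1]/.01],[4,0],bounds=([2,-.03],[8.5,.03]))
n,P=sim(f.x,T,Q,mt);print("tau %.2f q0 %.4f"%tuple(f.x),"meas",mn[-4:].round(2),"fit",n[-4:].round(2),"P %.2f hold rate %.4f"%(P[-1],2.6/f.x[0]/18.6))
for r in [float(a) for a in sys.argv[1:]]:
    te=T[-1]+np.arange(.25,1.6,.25)
    n,P=sim(f.x,T+[T[-1]+1.25,T[-1]+3],Q+[Q[-1]+1.25*r,Q[-1]+1.25*r],te);print("rate",r,"needle",n.round(2),"P",P.round(2))
E
cat > log.json <<'E'
[[2.9,0,null],[3.15,0,null],[4.15,0.087,null],[4.20,0.089,0.578],[4.82,0.123,null],[4.88,0.123,1.18]]
E
python3 est.py 0.03 0.05 0.07
```

```text
tau 2.00 q0 0.0300 meas [0.58 1.18] fit [0.57 1.32] P 1.18 hold rate 0.0699
rate 0.03 needle [1.33 1.25 1.17 1.12 1.11 1.11] P [1.18 1.17 1.16 1.16 1.15 1.02]
rate 0.05 needle [1.34 1.32 1.31 1.36 1.44 1.49] P [1.26 1.33 1.4  1.45 1.5  1.32]
rate 0.07 needle [1.35 1.38 1.46 1.6  1.76 1.86] P [1.35 1.5  1.63 1.74 1.84 1.63]
```

Call:
step_arm(targets=[[1,[-0.003,0,0.009],0],[1,[-0.006,0,0.018],0],[1,[-0.009,0,0.027],0],[1,[-0.012,0,0.036],0],[1,[-0.014,0,0.045],0]])

```text
t: 5.5
tcp_pos: [0.5293, -0.1629, 0.3358]
tool_rot: [3.123, 0.329, -0.002]
ft_force: [-8.1, -1.7, 11.5]
grip_width: 0.006
finger_force: 5.8
```

```bash
cat > est.py <<'E'
# fit gain, leak time constant and contact offset to the needle readings, then predict for given lever rates
import numpy as np,sys,json
from h import *
def sim(p,T,Q,te):
    tau,q0,G=p
    qt=np.arange(T[0],max(te[-1],T[-1])+.01,.01);q=np.maximum(np.interp(qt,T,Q)-q0,0);P=0;n=v=0;N=[];PP=[]
    for i in range(len(qt)):
        dq=0 if i==0 else q[i]-q[i-1]
        P=max(P+G*dq-P/tau*.01,0); v+=.01*(12.25*(P-n)-2.45*v); n+=.01*v; N.append(n);PP.append(P)
    return np.interp(te,qt,N),np.interp(te,qt,PP)
d=json.load(open("log.json"));tm=float(sys.argv[1])   # end time of last move
n,k,_=needle();s=telemetry.state();q=lever(s["tcp_pos"]);b=s["tcp_pos"]-pivot()
print("t %.2f needle %.3f (%.2f) q %.3f F %s machine-x err mm %.1f"%(s["t"],n-.05,k,q,s["ft_force"].round(1),1e3*(b[0]*np.cos(.21)+b[1]*np.sin(.21)+.26*np.cos(.45-q))))
if tm>d[-1][0]: d+=[[tm,q,None],[float(s["t"]),q,n-.05]];json.dump(d,open("log.json","w"))
T=[x[0] for x in d];Q=[x[1] for x in d];M=[(x[0],x[2]) for x in d if x[2] is not None]
mt=[m[0] for m in M];mn=np.array([m[1] for m in M])
f=least_squares(lambda p:np.r_[(sim(p,T,Q,mt)[0]-mn)/.04,np.log(p[0]/4.2)/.4,p[1]/.008,np.log(p[2]/18.6)/.2],[4,0,18.6],bounds=([2,-.03,8],[9,.03,35]))
nn,P=sim(f.x,T,Q,mt);print("tau %.2f q0 %.4f G %.1f"%tuple(f.x),"meas",mn[-5:].round(2),"fit",nn[-5:].round(2),"P %.2f hold rate %.4f"%(P[-1],2.6/f.x[0]/f.x[2]))
for r in [float(a) for a in sys.argv[2:]]:
    D=1.25;te=T[-1]+np.arange(.25,2.1,.25);qe=q+D*r
    nn,P=sim(f.x,T+[T[-1]+D,T[-1]+3],Q+[qe,qe],te)
    print("rate",r,"needle",nn.round(2),"P",P[4].round(2),"per 1.25s: x %.4f z %.4f"%(-1.3*(np.cos(.45-qe)-np.cos(.45-q)),1.3*(np.sin(.45-q)-np.sin(.45-qe))))
E
python3 est.py 5.50 0.04 0.06 0.08
```

```text
t 5.55 needle 1.474 (0.42) q 0.159 F [-8.  -1.4 11.3] machine-x err mm -1.5
tau 6.35 q0 0.0193 G 13.1 meas [0.58 1.18 1.47] fit [0.6  1.24 1.43] P 1.52 hold rate 0.0312
rate 0.04 needle [1.53 1.62 1.69 1.75 1.81 1.84 1.82 1.75] P 1.85 per 1.25s: x -0.0171 z 0.0627
rate 0.06 needle [1.54 1.67 1.81 1.95 2.07 2.16 2.15 2.05] P 2.14 per 1.25s: x -0.0244 z 0.0944
rate 0.08 needle [1.54 1.71 1.92 2.14 2.33 2.48 2.48 2.36] P 2.44 per 1.25s: x -0.0310 z 0.1262
```

Call:
step_arm(targets=[[1,[-0.005,0,0.013],0],[1,[-0.01,0,0.026],0],[1,[-0.015,0,0.038],0],[1,[-0.02,0,0.051],0],[1,[-0.024,0,0.063],0]])

```text
t: 6.18
tcp_pos: [0.5252, -0.1638, 0.3234]
tool_rot: [3.123, 0.329, -0.0]
ft_force: [-6.2, -1.2, 11.5]
grip_width: 0.004
finger_force: 6.0
```

```bash
python3 est.py 6.17 0.03 0.04 0.06 0.08
```

```text
t 6.22 needle 1.695 (0.40) q 0.209 F [-4.9 -1.8 11.1] machine-x err mm -2.3
tau 4.57 q0 0.0184 G 13.3 meas [0.58 1.18 1.47 1.7 ] fit [0.61 1.22 1.36 1.75] P 1.86 hold rate 0.0426
rate 0.03 needle [1.91 1.97 1.94 1.88 1.84 1.81 1.76 1.68] P 1.85 per 1.25s: x -0.0107 z 0.0475
rate 0.04 needle [1.91 1.99 2.   1.98 1.97 1.97 1.92 1.82] P 2.0 per 1.25s: x -0.0139 z 0.0635
rate 0.06 needle [1.92 2.04 2.11 2.17 2.23 2.28 2.24 2.11] P 2.29 per 1.25s: x -0.0197 z 0.0955
rate 0.08 needle [1.93 2.08 2.22 2.36 2.49 2.59 2.56 2.4 ] P 2.58 per 1.25s: x -0.0247 z 0.1276
```

Call:
step_arm(targets=[[1,[-0.004,0,0.016],0],[1,[-0.008,0,0.032],0],[1,[-0.012,0,0.048],0],[1,[-0.015,0,0.064],0],[1,[-0.018,0,0.08],0]])

```text
t: 6.85
tcp_pos: [0.5211, -0.1646, 0.3075]
tool_rot: [3.123, 0.329, -0.002]
ft_force: [-7.9, -0.8, 14.1]
grip_width: 0.005
finger_force: 7.1
```

```bash
python3 est.py 6.85 0.03 0.04 0.06 0.08
```

```text
t 6.90 needle 2.044 (0.41) q 0.272 F [-7.8 -1.  13.6] machine-x err mm -3.1
tau 3.47 q0 0.0168 G 13.7 meas [0.58 1.18 1.47 1.7  2.04] fit [0.64 1.21 1.31 1.66 2.14] P 2.23 hold rate 0.0547
rate 0.03 needle [2.28 2.29 2.2  2.08 1.98 1.92 1.84 1.72] P 1.98 per 1.25s: x -0.0077 z 0.0481
rate 0.04 needle [2.28 2.32 2.26 2.18 2.11 2.07 1.99 1.86] P 2.13 per 1.25s: x -0.0099 z 0.0642
rate 0.06 needle [2.29 2.36 2.38 2.37 2.37 2.38 2.3  2.14] P 2.42 per 1.25s: x -0.0136 z 0.0965
rate 0.08 needle [2.3  2.41 2.49 2.56 2.64 2.68 2.61 2.42] P 2.7 per 1.25s: x -0.0166 z 0.1289
```

Call:
step_arm(targets=[[1,[-0.003,0,0.013],0],[1,[-0.006,0,0.026],0],[1,[-0.008,0,0.039],0],[1,[-0.01,0,0.052],0],[1,[-0.012,0,0.065],0]])

```text
t: 7.52
tcp_pos: [0.5185, -0.1652, 0.2945]
tool_rot: [3.123, 0.329, -0.003]
ft_force: [-9.8, -1.7, 15.0]
grip_width: 0.007
finger_force: 7.4
```

```bash
python3 est.py 7.53 0.03 0.04 0.05 0.06 0.07 0.08
```

```text
t 7.58 needle 2.419 (0.38) q 0.322 F [-9.3 -2.6 13.2] machine-x err mm -3.7
tau 3.22 q0 0.0174 G 14.0 meas [1.18 1.47 1.7  2.04 2.42] fit [1.22 1.31 1.65 2.12 2.44] P 2.42 hold rate 0.0576
rate 0.03 needle [2.47 2.41 2.3  2.18 2.09 2.02 1.92 1.78] P 2.08 per 1.25s: x -0.0053 z 0.0485
rate 0.04 needle [2.47 2.43 2.36 2.28 2.22 2.18 2.08 1.92] P 2.22 per 1.25s: x -0.0067 z 0.0647
rate 0.05 needle [2.47 2.46 2.42 2.38 2.36 2.33 2.23 2.06] P 2.37 per 1.25s: x -0.0078 z 0.0809
rate 0.06 needle [2.48 2.48 2.47 2.47 2.49 2.49 2.39 2.2 ] P 2.51 per 1.25s: x -0.0088 z 0.0971
rate 0.07 needle [2.48 2.5  2.53 2.57 2.62 2.64 2.55 2.34] P 2.66 per 1.25s: x -0.0095 z 0.1133
rate 0.08 needle [2.49 2.53 2.59 2.67 2.75 2.8  2.7  2.48] P 2.8 per 1.25s: x -0.0101 z 0.1296
```

Call:
step_arm(targets=[[1,[-0.001,0,0.011],0],[1,[-0.002,0,0.022],0],[1,[-0.003,0,0.033],0],[1,[-0.004,0,0.043],0],[1,[-0.005,0,0.053],0]])

```text
t: 8.2
tcp_pos: [0.5169, -0.1655, 0.2837]
tool_rot: [3.123, 0.329, -0.005]
ft_force: [-11.5, -1.8, 14.9]
grip_width: 0.003
finger_force: 7.5
```

```bash
python3 est.py 8.2 0.04 0.05 0.06 0.07
```

```text
t 8.25 needle 2.610 (0.35) q 0.364 F [-10.5  -3.   13.8] machine-x err mm -4.2
tau 3.85 q0 0.0146 G 13.1 meas [1.47 1.7  2.04 2.42 2.61] fit [1.31 1.66 2.13 2.47 2.57] P 2.57 hold rate 0.0516
rate 0.04 needle [2.58 2.56 2.51 2.46 2.42 2.38 2.29 2.14] P 2.41 per 1.25s: x -0.0040 z 0.0649
rate 0.05 needle [2.59 2.58 2.57 2.55 2.55 2.53 2.44 2.27] P 2.55 per 1.25s: x -0.0045 z 0.0811
rate 0.06 needle [2.59 2.6  2.62 2.64 2.67 2.68 2.59 2.41] P 2.69 per 1.25s: x -0.0047 z 0.0974
rate 0.07 needle [2.6  2.63 2.68 2.74 2.8  2.83 2.74 2.55] P 2.83 per 1.25s: x -0.0048 z 0.1136
```

Call:
step_arm(targets=[[1,[-0.002,0,0.009],0],[1,[-0.004,0,0.017],0],[1,[-0.006,0,0.026],0],[1,[-0.008,0,0.034],0],[1,[-0.01,0,0.042],0]])

```text
t: 8.88
tcp_pos: [0.5157, -0.1658, 0.2753]
tool_rot: [3.123, 0.329, -0.003]
ft_force: [-8.8, -1.4, 13.6]
grip_width: 0.003
finger_force: 7.0
```

```bash
sed -i 's/n,k,_=needle();s/n,k,_=needle("pics\/last.png");s/' est.py && python3 est.py 8.87 0.04 0.05 0.06 0.07 && python3 -c "
import cv2;cv2.imwrite('pics/c3.png',cv2.resize(cv2.imread('pics/last.png')[95:175,315:405],None,fx=6,fy=6,interpolation=cv2.INTER_CUBIC))"
```

```text
t 8.93 needle 2.615 (0.35) q 0.396 F [-8.9 -1.7 12.7] machine-x err mm -4.8
tau 4.06 q0 0.0137 G 12.8 meas [1.7  2.04 2.42 2.61 2.61] fit [1.66 2.13 2.48 2.59 2.6 ] P 2.56 hold rate 0.0500
rate 0.04 needle [2.58 2.54 2.5  2.47 2.44 2.41 2.32 2.17] P 2.43 per 1.25s: x -0.0019 z 0.0650
rate 0.05 needle [2.58 2.56 2.55 2.56 2.57 2.55 2.47 2.31] P 2.57 per 1.25s: x -0.0019 z 0.0812
rate 0.06 needle [2.59 2.58 2.61 2.65 2.69 2.7  2.62 2.44] P 2.71 per 1.25s: x -0.0016 z 0.0975
rate 0.07 needle [2.59 2.61 2.66 2.74 2.81 2.85 2.77 2.58] P 2.84 per 1.25s: x -0.0012 z 0.1137
```

View pics/c3.png

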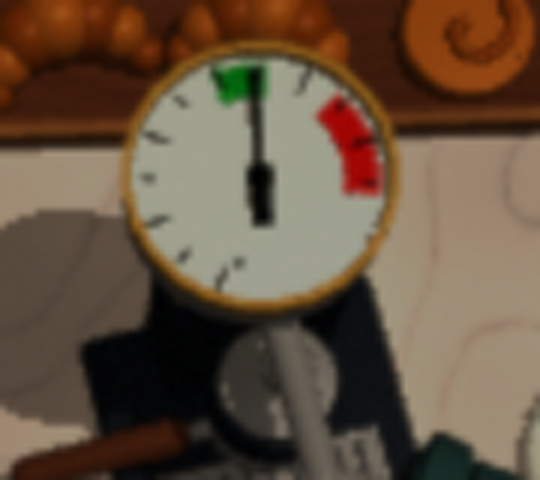

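The needle tip at (254,75) is inside the green (215–268) but right of its middle, so the true reading is about 2.7, around 0.09 above my estimate. I aim slightly lower.

Call:
step_arm(targets=[[1,[-0.001,0,0.007],0],[1,[-0.002,0,0.013],0],[1,[-0.003,0,0.02],0],[1,[-0.004,0,0.026],0],[1,[-0.005,0,0.033],0]])

```text
t: 9.55
tcp_pos: [0.5151, -0.166, 0.2687]
tool_rot: [3.123, 0.329, -0.002]
ft_force: [-6.6, -1.2, 13.1]
grip_width: 0.004
finger_force: 6.6
```

```bash
python3 est.py 9.55 0.04 0.05 0.06
```

```text
t 9.60 needle 2.507 (0.38) q 0.421 F [-6.9 -1.1 12.5] machine-x err mm -5.1
tau 4.03 q0 0.0138 G 12.8 meas [2.04 2.42 2.61 2.61 2.51] fit [2.13 2.48 2.59 2.6  2.51] P 2.46 hold rate 0.0502
rate 0.04 needle [2.47 2.43 2.4  2.38 2.37 2.34 2.25 2.11] P 2.36 per 1.25s: x -0.0002 z 0.0650
rate 0.05 needle [2.47 2.45 2.45 2.47 2.49 2.49 2.4  2.24] P 2.5 per 1.25s: x 0.0002 z 0.0812
rate 0.06 needle [2.47 2.47 2.51 2.56 2.62 2.63 2.55 2.38] P 2.64 per 1.25s: x 0.0009 z 0.0975
```

Call:
step_arm(targets=[[1,[0,0,0.009],0],[1,[-0.001,0,0.018],0],[1,[-0.001,0,0.026],0],[1,[-0.002,0,0.034],0],[1,[-0.002,0,0.043],0],[1,[-0.003,0,0.052],0],[1,[-0.003,0,0.06],0],[1,[-0.004,0,0.068],0]])

```text
t: 10.6
tcp_pos: [0.5143, -0.1661, 0.2549]
tool_rot: [3.123, 0.329, -0.002]
ft_force: [-7.7, -1.2, 12.0]
grip_width: 0.003
finger_force: 6.3
```

```bash
python3 est.py 10.6 0.04 0.05 0.06
```

```text
t 10.65 needle 2.387 (0.39) q 0.474 F [-6.5 -1.4 11.9] machine-x err mm -5.9
tau 3.71 q0 0.0159 G 13.4 meas [2.42 2.61 2.61 2.51 2.39] fit [2.48 2.58 2.57 2.47 2.45] P 2.43 hold rate 0.0525
rate 0.04 needle [2.46 2.43 2.38 2.34 2.31 2.27 2.18 2.03] P 2.3 per 1.25s: x 0.0032 z 0.0649
rate 0.05 needle [2.46 2.45 2.44 2.43 2.43 2.42 2.33 2.17] P 2.44 per 1.25s: x 0.0045 z 0.0811
rate 0.06 needle [2.46 2.48 2.5  2.53 2.56 2.57 2.49 2.31] P 2.59 per 1.25s: x 0.0060 z 0.0973
```

Call:
step_arm(targets=[[1,[0,0,0.011],0],[1,[0,0,0.022],0],[1,[0,0,0.033],0],[1,[0,0,0.044],0],[1,[0,0,0.055],0]])

```text
t: 11.28
tcp_pos: [0.5143, -0.1661, 0.2439]
tool_rot: [3.123, 0.329, -0.002]
ft_force: [-7.4, -1.1, 12.3]
grip_width: 0.007
finger_force: 6.3
```

```bash
python3 est.py 11.27 0.04 0.05 0.06 0.07
```

```text
t 11.32 needle 2.413 (0.37) q 0.517 F [-7.1 -1.4 11.4] machine-x err mm -6.4
tau 3.52 q0 0.0171 G 13.7 meas [2.61 2.61 2.51 2.39 2.41] fit [2.57 2.55 2.44 2.41 2.49] P 2.50 hold rate 0.0539
rate 0.04 needle [2.52 2.51 2.45 2.39 2.34 2.29 2.19 2.04] P 2.33 per 1.25s: x 0.0060 z 0.0647
rate 0.05 needle [2.52 2.53 2.51 2.49 2.47 2.44 2.35 2.18] P 2.47 per 1.25s: x 0.0080 z 0.0808
rate 0.06 needle [2.53 2.55 2.57 2.58 2.6  2.6  2.5  2.32] P 2.62 per 1.25s: x 0.0102 z 0.0969
rate 0.07 needle [2.53 2.58 2.63 2.68 2.73 2.75 2.66 2.46] P 2.76 per 1.25s: x 0.0126 z 0.1130
```

Call:
step_arm(targets=[[1,[0,0,0.01],0],[1,[0,0,0.02],0],[1,[0.001,0,0.03],0],[1,[0.001,0,0.041],0],[1,[0.002,0,0.052],0]])

```text
t: 11.95
tcp_pos: [0.5146, -0.166, 0.2334]
tool_rot: [3.123, 0.33, -0.002]
ft_force: [-8.1, -2.0, 12.0]
grip_width: 0.007
finger_force: 6.2
```

```bash
python3 est.py 11.94 0.04 0.05 0.06 0.07
```

```text
t 12.00 needle 2.486 (0.37) q 0.557 F [-7.  -1.5 11.9] machine-x err mm -7.0
tau 3.40 q0 0.0178 G 13.9 meas [2.61 2.51 2.39 2.41 2.49] fit [2.54 2.42 2.38 2.46 2.56] P 2.54 hold rate 0.0548
rate 0.04 needle [2.57 2.53 2.46 2.4  2.35 2.3  2.2  2.04] P 2.34 per 1.25s: x 0.0086 z 0.0644
rate 0.05 needle [2.57 2.55 2.52 2.49 2.48 2.45 2.35 2.18] P 2.49 per 1.25s: x 0.0112 z 0.0805
rate 0.06 needle [2.57 2.57 2.58 2.59 2.61 2.61 2.51 2.32] P 2.63 per 1.25s: x 0.0141 z 0.0965
rate 0.07 needle [2.58 2.6  2.63 2.69 2.74 2.77 2.67 2.46] P 2.78 per 1.25s: x 0.0171 z 0.1124
```

Call:
step_arm(targets=[[1,[0.001,0,0.009],0],[1,[0.003,0,0.019],0],[1,[0.005,0,0.028],0],[1,[0.007,0,0.037],0],[1,[0.009,0,0.047],0],[1,[0.011,0,0.056],0]])

```text
t: 12.75
tcp_pos: [0.5157, -0.1658, 0.2218]
tool_rot: [3.123, 0.33, -0.006]
ft_force: [-9.7, -3.4, 12.4]
grip_width: 0.005
finger_force: 6.2
```

```bash
python3 est.py 12.74 0.04 0.05 0.06 0.07
```

```text
t 12.80 needle 2.553 (0.40) q 0.602 F [-9.8 -2.9 11.2] machine-x err mm -7.4
tau 3.37 q0 0.0180 G 14.0 meas [2.51 2.39 2.41 2.49 2.55] fit [2.41 2.38 2.45 2.55 2.58] P 2.55 hold rate 0.0550
rate 0.04 needle [2.57 2.53 2.47 2.41 2.36 2.31 2.2  2.04] P 2.35 per 1.25s: x 0.0115 z 0.0640
rate 0.05 needle [2.57 2.55 2.52 2.5  2.49 2.46 2.36 2.18] P 2.49 per 1.25s: x 0.0148 z 0.0799
rate 0.06 needle [2.58 2.57 2.58 2.6  2.62 2.62 2.52 2.32] P 2.64 per 1.25s: x 0.0184 z 0.0957
rate 0.07 needle [2.58 2.6  2.64 2.7  2.76 2.78 2.67 2.46] P 2.78 per 1.25s: x 0.0222 z 0.1115
```

Call:
step_arm(targets=[[1,[0.001,0,0.008],0],[1,[0.002,0,0.016],0],[1,[0.004,0,0.024],0],[1,[0.005,0,0.033],0],[1,[0.006,0,0.041],0],[1,[0.008,0,0.049],0]])

```text
t: 13.55
tcp_pos: [0.5169, -0.1655, 0.2118]
tool_rot: [3.123, 0.33, -0.007]
ft_force: [-11.4, -4.2, 11.9]
grip_width: 0.008
finger_force: 6.0
```

```bash
python3 est.py 13.55 0.04 0.05 0.06 0.07
```

```text
t 13.60 needle 2.531 (0.37) q 0.641 F [-10.2  -2.4  11.9] machine-x err mm -7.9
tau 3.37 q0 0.0180 G 14.0 meas [2.39 2.41 2.49 2.55 2.53] fit [2.38 2.45 2.55 2.58 2.53] P 2.49 hold rate 0.0550
rate 0.04 needle [2.5  2.45 2.4  2.36 2.32 2.27 2.17 2.01] P 2.31 per 1.25s: x 0.0139 z 0.0635
rate 0.05 needle [2.5  2.48 2.46 2.45 2.45 2.43 2.33 2.15] P 2.45 per 1.25s: x 0.0179 z 0.0792
rate 0.06 needle [2.51 2.5  2.52 2.55 2.59 2.59 2.48 2.29] P 2.6 per 1.25s: x 0.0221 z 0.0949
rate 0.07 needle [2.51 2.53 2.58 2.65 2.72 2.74 2.64 2.43] P 2.74 per 1.25s: x 0.0265 z 0.1106
```

Call:
step_arm(targets=[[1,[0.001,0,0.009],0],[1,[0.002,0,0.018],0],[1,[0.003,0,0.027],0],[1,[0.004,0,0.036],0],[1,[0.006,0,0.044],0],[1,[0.008,0,0.053],0]])

```text
t: 14.35
tcp_pos: [0.5187, -0.1651, 0.2012]
tool_rot: [3.123, 0.33, -0.006]
ft_force: [-8.6, -3.5, 11.8]
grip_width: 0.0
finger_force: 5.9
```

```bash
python3 est.py 14.35 0.04 0.05 0.06 0.07
```

```text
t 14.40 needle 2.481 (0.37) q 0.683 F [-9.6 -2.7 10.7] machine-x err mm -8.3
tau 3.36 q0 0.0181 G 14.0 meas [2.41 2.49 2.55 2.53 2.48] fit [2.45 2.55 2.57 2.53 2.49] P 2.48 hold rate 0.0551
rate 0.04 needle [2.49 2.46 2.4  2.35 2.31 2.26 2.16 2.  ] P 2.29 per 1.25s: x 0.0166 z 0.0628
rate 0.05 needle [2.49 2.48 2.46 2.45 2.44 2.41 2.31 2.14] P 2.44 per 1.25s: x 0.0212 z 0.0784
rate 0.06 needle [2.5  2.5  2.52 2.55 2.57 2.57 2.47 2.28] P 2.59 per 1.25s: x 0.0260 z 0.0939
rate 0.07 needle [2.5  2.53 2.58 2.64 2.71 2.73 2.63 2.42] P 2.73 per 1.25s: x 0.0311 z 0.1094
```

Call:
step_arm(targets=[[1,[0.002,0,0.009],0],[1,[0.004,0,0.018],0],[1,[0.006,0,0.027],0],[1,[0.008,0,0.036],0],[1,[0.01,0,0.045],0],[1,[0.012,0,0.054],0],[1,[0.014,0,0.063],0]])

```text
t: 15.28
tcp_pos: [0.5215, -0.1645, 0.1886]
tool_rot: [3.123, 0.33, -0.006]
ft_force: [-8.8, -3.3, 12.2]
grip_width: 0.003
finger_force: 5.8
```

```bash
python3 est.py 15.27 0.04 0.05 0.06 0.07
```

```text
t 15.32 needle 2.475 (0.37) q 0.733 F [-7.1 -3.8  9.8] machine-x err mm -8.8
tau 3.33 q0 0.0185 G 14.1 meas [2.49 2.55 2.53 2.48 2.48] fit [2.55 2.57 2.52 2.48 2.51] P 2.49 hold rate 0.0553
rate 0.04 needle [2.51 2.47 2.41 2.35 2.31 2.26 2.16 2.  ] P 2.29 per 1.25s: x 0.0197 z 0.0619
rate 0.05 needle [2.51 2.49 2.47 2.45 2.44 2.42 2.31 2.14] P 2.44 per 1.25s: x 0.0251 z 0.0773
rate 0.06 needle [2.52 2.52 2.53 2.55 2.57 2.57 2.47 2.28] P 2.59 per 1.25s: x 0.0307 z 0.0925
rate 0.07 needle [2.52 2.54 2.59 2.65 2.71 2.73 2.63 2.42] P 2.74 per 1.25s: x 0.0365 z 0.1077
```

Call:
step_arm(targets=[[1,[0.003,0,0.009],0],[1,[0.006,0,0.018],0],[1,[0.009,0,0.027],0],[1,[0.011,0,0.036],0],[1,[0.014,0,0.045],0],[1,[0.017,0,0.054],0],[1,[0.019,0,0.062],0],[1,[0.021,0,0.069],0]])

```text
t: 16.32
tcp_pos: [0.5252, -0.1636, 0.1746]
tool_rot: [3.124, 0.33, -0.007]
ft_force: [-10.4, -4.2, 10.2]
grip_width: 0.002
finger_force: 5.6
```

```bash
python3 est.py 16.32 0.04 0.05 0.06 -0.03 -.05
```

```text
t 16.38 needle 2.500 (0.37) q 0.790 F [-10.2  -4.   10.3] machine-x err mm -9.5
tau 3.32 q0 0.0185 G 14.1 meas [2.55 2.53 2.48 2.48 2.5 ] fit [2.56 2.52 2.48 2.51 2.51] P 2.49 hold rate 0.0554
rate 0.04 needle [2.51 2.47 2.41 2.35 2.31 2.26 2.16 1.99] P 2.29 per 1.25s: x 0.0232 z 0.0607
rate 0.05 needle [2.51 2.49 2.47 2.45 2.44 2.42 2.31 2.14] P 2.44 per 1.25s: x 0.0294 z 0.0757
rate 0.06 needle [2.51 2.51 2.53 2.55 2.57 2.57 2.47 2.28] P 2.59 per 1.25s: x 0.0359 z 0.0906
rate -0.03 needle [2.48 2.3  2.   1.66 1.37 1.16 1.05 1.01] P 1.26 per 1.25s: x -0.0154 z -0.0463
rate -0.05 needle [2.47 2.25 1.88 1.47 1.1  0.84 0.73 0.72] P 0.97 per 1.25s: x -0.0247 z -0.0774
```

Call:
step_arm(targets=[[1,[0.003,0,0.008],0],[1,[0.006,0,0.016],0],[1,[0.009,0,0.023],0],[1,[0.011,0,0.03],0],[1,[0.011,0,0.03],0],[1,[0.011,0,0.03],0],[1,[0.011,0,0.029],0],[1,[0.01,0,0.027],0],[1,[0.009,0,0.024],0],[1,[0.008,0,0.02],0]])

```text
t: 17.62
tcp_pos: [0.5279, -0.1629, 0.1705]
tool_rot: [3.124, 0.33, -0.004]
ft_force: [-6.0, -2.7, 6.8]
grip_width: 0.006
finger_force: 3.3
```

Call:
step_arm(targets=[[1,[-0.001,0,-0.004],0],[1,[-0.002,0,-0.008],0],[1,[-0.003,0,-0.012],0],[1,[-0.005,0,-0.016],0],[1,[-0.007,0,-0.02],0],[1,[-0.008,0,-0.024],0],[1,[-0.01,0,-0.028],0],[1,[-0.011,0,-0.032],0],[1,[-0.013,0,-0.036],0],[1,[-0.014,0,-0.04],0]])

```text
t: 18.88
tcp_pos: [0.5266, -0.1631, 0.1785]
tool_rot: [-3.124, -0.329, -0.0]
ft_force: [-2.5, -1.0, 3.7]
grip_width: -0.001
finger_force: 1.5
```

```bash
python3 look.py
```

```text
t 18.93 needle 1.170 (0.38) q 0.773 F [-2.5 -0.6  2.8] machine-x err mm -6.6
```

Still in contact and sinking gently. I keep easing it off, then hold while the rest leaks away.

Call:
step_arm(targets=[[1,[-0.001,0,-0.003],0],[1,[-0.002,0,-0.006],0],[1,[-0.003,0,-0.009],0],[1,[-0.004,0,-0.012],0],[1,[-0.005,0,-0.015],0],[1,[-0.005,0,-0.015],0],[1,[-0.005,0,-0.015],0],[1,[-0.005,0,-0.015],0],[1,[-0.005,0,-0.015],0],[1,[-0.005,0,-0.015],0]])

```text
t: 20.18
tcp_pos: [0.5257, -0.1634, 0.1815]
tool_rot: [-3.124, -0.329, -0.001]
ft_force: [-1.8, 0.9, 3.7]
grip_width: 0.006
finger_force: 1.5
```

Call:
step_arm(targets=[[1,[0,0,0],0],[1,[0,0,0],0],[1,[0,0,0],0],[1,[0,0,0],0],[1,[0,0,0],0],[1,[0,0,0],0],[1,[0,0,0],0],[1,[0,0,0],0],[1,[0,0,0],0],[1,[0,0,0],0]])

```text
t: 21.42
tcp_pos: [0.5256, -0.1634, 0.1815]
tool_rot: [-3.124, -0.329, -0.0]
ft_force: [-0.1, 1.8, 1.4]
grip_width: 0.005
finger_force: 1.3
```

Call:
step_arm(targets=[[1,[0,0,0],0],[1,[0,0,0],0],[1,[0,0,0],0],[1,[0,0,0],0],[1,[0,0,0],0],[1,[0,0,0],0],[1,[0,0,0],0],[1,[0,0,0],0],[1,[0,0,0],0],[1,[0,0,0],0]])

```text
t: 22.68
tcp_pos: [0.5256, -0.1635, 0.1815]
tool_rot: [-3.124, -0.329, -0.0]
ft_force: [1.4, 1.2, 2.3]
grip_width: 0.005
finger_force: 1.2
```

Call:
step_arm(targets=[[1,[0,0,0],0],[1,[0,0,0],0],[1,[0,0,0],0],[1,[0,0,0],0],[1,[0,0,0],0],[1,[0,0,0],0],[1,[0,0,0],0],[1,[0,0,0],0],[1,[0,0,0],0],[1,[0,0,0],0]])

```text
t: 23.92
tcp_pos: [0.5255, -0.1634, 0.1814]
tool_rot: [-3.124, -0.329, 0.0]
ft_force: [1.3, 0.9, 1.7]
grip_width: 0.004
finger_force: 1.0
```

Call:
step_arm(targets=[[1,[0,0,0],0],[1,[0,0,0],0],[1,[0,0,0],0],[1,[0,0,0],0],[1,[0,0,0],0],[1,[0,0,0],0],[1,[0,0,0],0],[1,[0,0,0],0],[1,[0,0,0],0],[1,[0,0,0],0]])

```text
t: 25.18
tcp_pos: [0.5255, -0.1635, 0.1814]
tool_rot: [-3.124, -0.329, 0.0]
ft_force: [2.2, -0.1, 1.8]
grip_width: 0.007
finger_force: 0.8
```

```bash
python3 look.py
```

```text
t 25.23 needle 0.116 (0.42) q 0.761 F [1.7 0.3 1.5] machine-x err mm -6.8
```

Call:
step_arm(targets=[[1,[0,0,-0.003],0],[1,[0,0,-0.006],0],[1,[0,0,-0.01],0],[1,[0,0,-0.014],0],[1,[0,0,-0.02],0],[1,[0,0,-0.03],0],[1,[0,0,-0.08],0],[1,[0,0,-0.2],0],[1,[0,0,-0.4],0],[1,[0,0,-0.5],0]])

```text
t: 26.48
tcp_pos: [0.5265, -0.1638, 0.2844]
tool_rot: [3.123, 0.329, 0.005]
ft_force: [-0.3, -0.8, -1.1]
grip_width: 0.007
finger_force: 0.0
```

Call:
step_arm(targets=[[1,[0,0,0],0],[1,[0,0,0],0],[1,[0,0,0],0],[1,[0,0,0],0],[1,[0,0,0],0],[1,[0,0,0],0],[1,[0,0,0],0],[1,[0,0,0],0]])

```text
t: 27.48
tcp_pos: [0.5256, -0.1634, 0.2815]
tool_rot: [-3.124, -0.329, -0.0]
ft_force: [0.7, -0.5, -0.6]
grip_width: 0.005
finger_force: 0.0
```

```bash
python3 look.py && python3 -c "
from h import *
cv2.imwrite('pics/c4.png',cv2.resize(read_camera('top')[90:290,280:480],None,fx=3,fy=3))"
```

```text
t 27.52 needle 0.057 (0.46) q 0.371 F [ 0.2 -0.4 -0.3] machine-x err mm 4.9
```

View pics/c4.png

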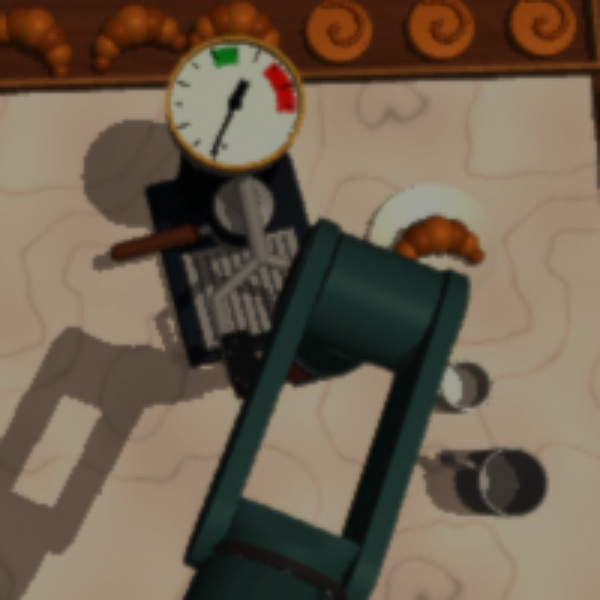

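The needle is at zero (tip near (215,152)), the lever has stayed down, the arm is clear of it, and the cup and pitcher stand where they were.

```bash
python3 -c "
from rig import job
print(job.finish_job())"
```

```text
the job is handed in; nothing more can be done
None
```

I handed the job in: by the camera readings, the needle stayed in the green for about 9 s (t ≈ 7.5–16.5 s) and never came near the red; I then eased the lever off and let go with the needle at zero, and nothing on the counter was disturbed as far as the top camera shows.

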